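# Clamp the loose end of a keepsake box

## Robot

A 6-joint arm with a two-finger parallel gripper is mounted at the origin on the work surface. World frame = base frame: x ahead of the robot, y to its left, z up, the work surface at z = 0. Lengths are in mm, angles in rad, forces in N, time in s.
With the tool pointing down it reaches from about 400 to 825 mm from the base axis. Payload 7 kg.
Tool frame: the origin (TCP) lies on the front face of the gripper's body, between the roots of the fingers; the fingertips stand 73 mm ahead of it and the grasp point (between the pads) lies 54 mm ahead of it (nose_length is the distance from the TCP to the fingertips, in mm); z points along the fingers, y is the line along which they close (so a half turn about z gives the same grasp; the last joint's range is limited). The gripper opens to 85 mm and grips with 20 to 120 N. Pads are 22 mm wide; open, the fingers measure 114 mm over their backs; the gripper's body (76 mm by 85 mm) begins 54 mm behind the grasp point. The pads swing forward as they close: fully open they stand 13 mm farther back than shut.
Start: joints at [1.522, 0.359, 0.012, 0, -1.224, -0.288], TCP at [223.074, 637.051, 303.902] pointing down, gripper open.
Joint ranges: [-3.07, 3.07], [-1.43, 2.12], [-1.02, 1.25], [-3.03, 1.67], [-3.05, -0], [-3.03, 3.03]. Speed limits (rad/s): [2.39, 2.39, 3.01, 3.14, 3.14, 3.14].

## Interface

Orientations are given as [roll, pitch, yaw] about the fixed x, y, z axes, in that order (R = Rz(yaw) Ry(pitch) Rx(roll)).
In Python, from workcell import * gives the robot as it stands. Calls block until the motion is done:
- goto(position, orientation): joint-space move of the TCP to a pose.
- line_to(position, attitude=None, vel=150, contact_N=None): straight line of the TCP; attitude=None keeps the orientation; vel is the mean speed in mm/s. With contact_N (N) it stops when the force on the tool has changed by that much, and returns True; else False.
- move_j(angles): joint-space move.
- command_gripper(opening, grip_force=None): finger opening in mm; grip_force is the grip in N (None keeps the last); returns when the fingers have stopped.
- sleep(seconds).
- solve_ik(position, orientation): joint angles nearest the present ones, or None.
- read_state(): the state.
- capture(name): name is "scene" or "side" or "wrist"; returns a dict with "image" (420x560x3 uint8, blue, green, red), "fx", "fy", "cx", "cy" (pixels), "R" (3x3) and "t" (3): a world point X has camera coordinates R X + t; the wrist camera has in their place "tool_from_camera" (4x4, takes a point from camera to tool coordinates, whose origin is the TCP and whose axes are the flange's). Camera axes: x right, y down, z forward; pixel columns grow to the right and rows downward; lengths in mm; the calibration is good to about 2 mm. A picture is of the moment at which its call begins: read the wrist's pose just before it. There is no depth.
A pose or a line that the arm cannot do raises IKError and nothing moves.
- job_done(): hands the job in; it is judged then, once.
The state is a dict: "time": time; "q": joint angles; "dq": joint speeds; "joint_torque": joint torques, N m; "tcp_pos": TCP position; "ee_rot": TCP orientation; "force": force on the tool from outside, world axes, zero at the start; "moment": the same for the moment, N m; "opening": finger opening in mm; "finger_force": force on a finger pad.
Only numpy, scipy, OpenCV 4.12 (cv2) and the standard library are available. Lean on these libraries where they do the work, as an engineer would, in place of code of your own. Each camera call takes 0.05 s, during which the arm holds its last target. There are 200 camera calls.

## Task

The end board of the small wooden keepsake box has fresh glue and still stands a little off: lift the box's lid right back until it rests open on its stop. Then pump the trigger of the one-hand bar clamp lying round the box, without handling its far jaw, until both jaws grip the box and the end board is drawn fully home. Finish while still holding the trigger squeezed, firmly but gently so that the thin boards are not crushed, the box flat on the table and everything else left where it was.

Things in the scene. Friction and masses are not known exactly. Their poses are not given: they have to be found in the camera images.
- box: Dark wooden keepsake box, 110 (its x) x 150 (its y) x 80 high without the lid, walls 8 thick, about 0.75 kg, loose. Origin: centre of its underside, z up. Front -x (towards the robot), lid hinges along the +x rim, the loose end board is the +y end. Its thin end boards crush if a jaw presses with more than 70 N.
- box_end (a joint): How far the loose +y end board (110 x 8 x 80) stands off, in m: 0 is fully home against the box, it starts 0.002 to 0.0035 proud (readings are noisy); it slides with about 1.5 N.
- box_lid (a joint): Lid angle in rad: 0 shut, 1.83 resting on its stop, leaning back past upright. Plain hinge about the box's y axis at lid_hinge, the free edge rises; it falls shut if let go before about 1.35 rad and falls back onto its stop past 1.6. The lid is 114 x 150 x 8, 0.2 kg.
- lid_knob (a point): Centre of the round brass knob on the lid: ball 25 across, 23 above the lid's top face, 34 high in all. Lid shut: 41 in front (-x) of the box centre, y = 0, 111.5 above the table. It lies 96 from the hinge line along the lid and 31.5 off it, on top, and can turn between the fingers when pinched along the box's y.
- lid_hinge (a point): Point on the hinge line, middle of the +x rim: x = 55, y = 0, z = 80 in the box's frame. The hinge line runs along the box's y.
- clamp: One-hand ratchet bar clamp lying loose on its side, 0.7 kg, 30 thick. Origin: underside of the black housing (x -38 to 20, y -21 to 19), under the bar's centre line; z up. The steel bar (20 x 6) runs along its x, which is along the box's y within 0.05 rad. The jaws point to -y, one by each end of the box; pistol grip (x -32 to -8, y 13 to 118, z 1 to 27) and trigger point to +y, towards the robot.
- clamp_grasp (a point): Where to squeeze grip and trigger together along the clamp's x, fingers from above: x = -1.5, y = 75, z = 15 in the clamp's frame, midway between the back of the grip and the front of the resting trigger. Here the two measure 62 overall with the trigger at rest, 39 to 42 fully squeezed. Being loose, the clamp centres itself between the fingers.
- clamp_trigger: Steel trigger on the +x side of the grip, 14 wide, z 5 to 25, on a pin at x = 0, y = -40 (origin). It springs back (up to 3 N; a free squeeze takes 6 N). A full squeeze pulls the far jaw in 8 mm, kept by 4 mm teeth when let right out (fingers 85 apart, as the clamp stays put; half out: 4). Once the jaws grip it stops part way, over 44 overall; each N more adds 2 N at the jaws: use 12 to 25 N.
- clamp_bar (a joint): How far the bar with the far jaw has been pulled in, in m. The jaw faces are 0.195 minus this value apart; it grows only (one-way ratchet). The jaws grip the box when they are 0.150 apart.
- clamp_pad: Black rubber pad, 10 x 44 x 28, of the handle jaw, which is one piece with the housing; its face is at x = 32, y -82 to -38 in the clamp's frame and faces the box's -y end, a few mm off at the start. Origin as the clamp's.
- clamp_jaw: Far jaw at the end of the bar (with its rubber pad), facing the loose +y end board; jaw 100 long, 26 thick. Not to be touched by the robot. Origin: the clamp's origin, carried along with the bar.
- jaw_face (a point): Middle of the far jaw's pad face: y = -60, z = 15 in the clamp's frame.
- mug: glazed stoneware mug, 82 across, 105 high, handle at its +y; bystander. Origin: centre of its underside, size in mm
- glue: cream wood-glue bottle with a pointed nozzle, 49 across, 150 high; bystander. Origin: centre of its underside, size in mm
- remote: black remote control, 165 x 46 x 18, lying flat; bystander. Origin: centre of its underside, size in mm
- dish: blue-grey sweets dish with a china bird on its rim, 196 across, about 90 high at the bird; bystander. Origin: centre of its underside, size in mm
- candle: glass candle jar with a wooden lid, 82 across, 82 high; bystander. Origin: centre of its underside, size in mm
- coaster: round wooden coaster, 96 across, 10 thick; bystander. Origin: centre of its underside, size in mm
- glue_brush: glue brush 180 long, lying flat; bystander. Origin: centre of its underside, size in mm
Mind the look-alikes: they are no part of the job. What is shaped like the box but pink is not meant.

How it is judged:
By the outcome, as a careful person would: the job done as asked, in the order asked, and still so for the second after the job is handed in, while the arm keeps its last pose, push and grip.
It also fails if it takes over 64 s, if anything falls off the work surface, if the arm or the gripper's body presses on something with over 40 N, if the wrist force passes 120 N, or if a joint passes its speed limit or range.

## Working session

There is one attempt and no reset: what is moved stays moved. The work goes in short steps, each a Python script; the robot and the scene stay as the last script left them, time stands still between calls to the robot, and variables do not carry over. Pictures are saved under pics/ and viewed, at most 10 in all, crops included, and the job is handed in when it is done.

```bash
mkdir -p pics; python3 - <<'E'
from workcell import *
import cv2,pickle
d={}
for n in("scene","side","wrist"):
    s=read_state();c=capture(n);c["st"]=s;d[n]=c;cv2.imwrite(f"pics/{n}0.png",c["image"])
    print(n,c["fx"],c["cx"],c["cy"],c.get("R"),c.get("t"),c.get("tool_from_camera"))
pickle.dump(d,open("c0.pkl","wb"))
s=read_state();print(s)
E
```

```text
scene 426.6735187671752 277.5819900561366 209.66909522096506 [[-0.24056972  0.9706313   0.00104188]
 [ 0.75203913  0.18707034 -0.63201412]
 [-0.61364759 -0.15125993 -0.77495617]] [  73.72231779 -355.57974798 1764.62781919] None
side 382.5843242518262 275.66531227190336 204.62938949698 [[ 0.69894953 -0.71487163  0.02069069]
 [-0.37493637 -0.3909152  -0.8405998 ]
 [ 0.60900926  0.57977914 -0.54126137]] [-335.14147051  324.33042163  887.18270074] None
wrist 341.0571063664799 277.235985522208 204.8122429796841 None None [[-6.11094233e-04 -9.60218365e-01 -2.79249562e-01  6.97800989e+01]
 [ 9.99999748e-01 -4.86090482e-04 -5.16889160e-04 -1.06374417e+00]
 [ 3.60585910e-04 -2.79249808e-01  9.60218420e-01 -7.05992087e+01]
 [ 0.00000000e+00  0.00000000e+00  0.00000000e+00  1.00000000e+00]]
{'time': 0.15, 'q': array([ 1.52211854e+00,  3.59208655e-01,  1.12995918e-02, -2.52037560e-04,
       -1.22411614e+00, -2.88141961e-01]), 'dq': array([-0.00063304, -0.00172864,  0.00140423,  0.00068655, -0.00014986,
       -0.00156621]), 'joint_torque': array([-1.55458023e-03, -5.83875167e+01,  2.93651909e+01,  6.94068074e+00,
       -4.32919449e-03, -1.60318319e-06]), 'tcp_pos': array([222.97986453, 636.82564237, 303.20136437]), 'ee_rot': array([ 3.14034710e+00, -1.22044909e-04, -3.36905456e-01]), 'force': array([-0.24308022, -0.13900984, -0.00802473]), 'moment': array([-0.00538436,  0.04737253, -0.01842253]), 'finger_force': 0.0, 'opening': 85.4061368052708}
```

View pics/scene0.png

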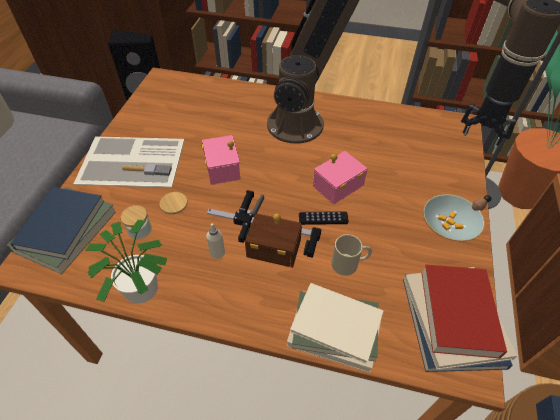

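View pics/side0.png

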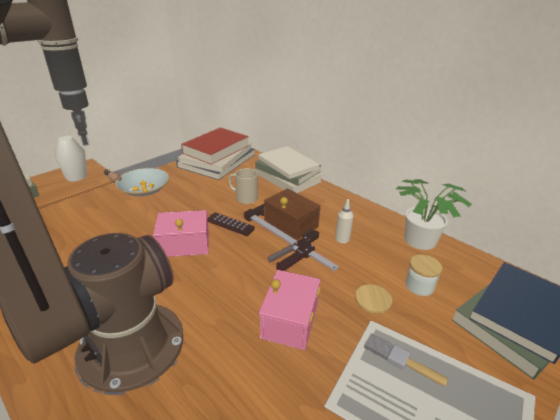

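The scene view shows the dark box at about (273,240) with its knob at (277,217). The clamp housing is at (243,215) and the far jaw at (315,240). The look-alikes are the pink boxes at (221,158) and (340,176), so I choose the dark one. The side view has the dark box at (292,214), its knob at (284,201) and the housing at (308,243). Next I'll take close crops of both.

```bash
python3 - <<'E'
import cv2
a=cv2.imread("pics/scene0.png")[185:275,200:335];b=cv2.imread("pics/side0.png")[185:275,235:355]
cv2.imwrite("pics/cs.png",cv2.resize(a,None,fx=5.9,fy=5.9,interpolation=cv2.INTER_CUBIC))
cv2.imwrite("pics/cd.png",cv2.resize(b,None,fx=6.5,fy=6.5,interpolation=cv2.INTER_CUBIC))
E
```

```text
(no output)
```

View pics/cs.png

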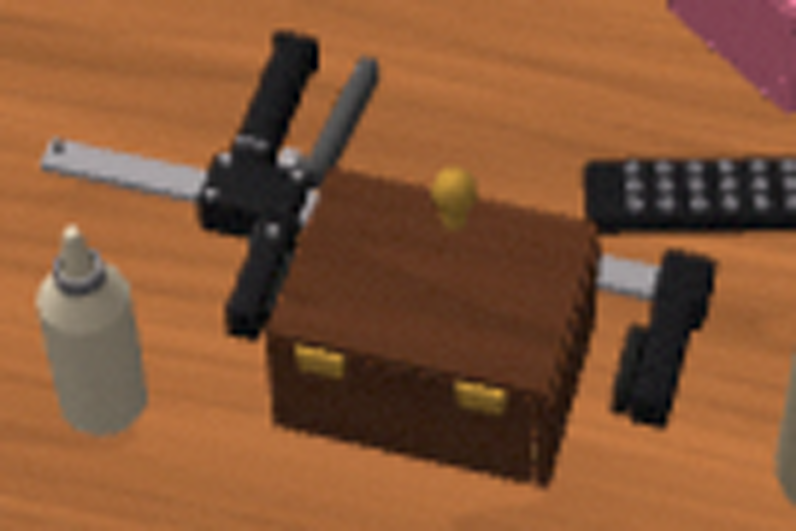

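View pics/cd.png

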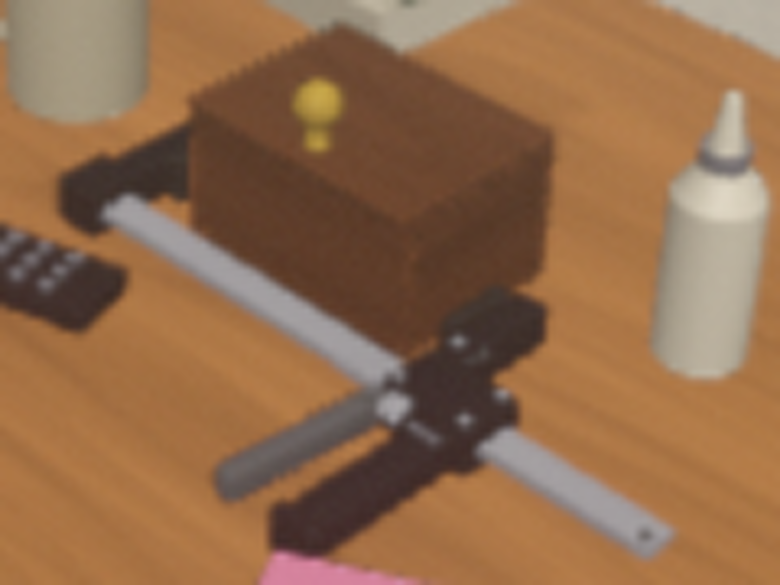

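The scene crop confirms the dark box with its knob at crop pixel (455,190). The grip end is at (297,38), the trigger end at (370,65) and the far jaw at (665,340). The side crop has the knob at (318,103), the trigger end at (230,485) and the grip end at (290,530). Next I'll triangulate and fit the poses.

```bash
cat > h.py <<'E'
import numpy as np,pickle
from scipy.optimize import least_squares
C=pickle.load(open("c0.pkl","rb"))
def S(u,v):return np.array([(u+.5)/5.9-.5+200,(v+.5)/5.9-.5+185])
def D(u,v):return np.array([(u+.5)/6.5-.5+235,(v+.5)/6.5-.5+185])
def proj(n,X):
    c=C[n];p=np.asarray(c["R"])@X+c["t"];return np.array([c["fx"]*p[0]/p[2]+c["cx"],c["fy"]*p[1]/p[2]+c["cy"]])
def tri(s,d):
    r=least_squares(lambda X:np.r_[proj("scene",X)-s,proj("side",X)-d],[600,0,50]);return r.x,np.sqrt(2*r.cost)
def Rz(a):return np.array([[np.cos(a),-np.sin(a),0],[np.sin(a),np.cos(a),0],[0,0,1]])
def T(p,l):return np.r_[p[0],p[1],0]+Rz(p[2])@np.array(l,float)
E
cat > m.py <<'E'
from h import *
np.set_printoptions(precision=3,suppress=True)
P=dict(knob=(S(455,190),D(318,103)),mm=(S(335,172),D(408,222)),mp=(S(600,230),D(190,102)),pp=(S(548,390),D(340,22)),pm=(S(268,333),D(552,133)),hole=(S(58,148),D(645,537)),trigend=(S(371,66),D(228,482)),grip=(S(297,40),D(285,525)))
for k,v in P.items():print(k,*tri(*v))
L=dict(knob=(-41,0,111.5),mm=(-59,-75,88),mp=(-59,77,88),pp=(55,77,88),pm=(55,-75,88))
f=lambda p:np.concatenate([np.r_[proj("scene",T(p,L[k]))-P[k][0],proj("side",T(p,L[k]))-P[k][1]] for k in L])
r=least_squares(f,[600,0,0]);print("box",r.x,r.fun)
# clamp: scene grip corners, trigger end, side bar/housing
g=[("scene",S(277,36),(-32,118,27)),("scene",S(318,42),(-8,118,27)),("side",D(275,510),(-8,118,27)),("side",D(312,548),(-32,118,14))]
f=lambda p:np.concatenate([proj(n,T(p,l))-u for n,u,l in g])
r=least_squares(f,[600,-80,1.6]);print("clamp",r.x,r.fun)
E
python3 m.py
```

```text
knob [579.767  65.472 112.43 ] 0.3143247428665471
mm [564.324  -6.64   85.834] 0.5268802080244567
mp [566.055 141.024  84.609] 0.3281870068197406
pp [674.592 137.258  89.53 ] 0.4475879479260384
pm [673.688  -8.973  87.54 ] 0.572741530941874
hole [ 533.257 -181.263   18.737] 0.48303141597755905
trigend [428.538 -24.418  16.865] 0.07556500433708564
grip [422.198 -68.785  22.682] 1.0012384527364249
box [621.408  64.58   -0.018] [ 0.098  0.25   0.381  0.266 -0.928 -1.228 -0.356  0.1    0.9   -1.226
 -0.602 -0.711  1.117  1.272  0.225 -0.175 -0.539 -0.001  1.266  0.114]
clamp [540.598 -37.781   1.672] [ 0.232 -0.206  0.032 -0.493 -0.189 -0.822  0.601  0.395]
```

```bash
python3 - <<'E'
from workcell import *
import cv2,pickle,numpy as np
d={}
for i,p in enumerate([[470,10,300],[530,40,300]]):
    goto(p,[np.pi,0,0]);sleep(.3);s=read_state();c=capture("wrist");c["st"]=s;d[i]=c;cv2.imwrite(f"pics/w{i}.png",c["image"])
    print(s["tcp_pos"],s["ee_rot"],s["time"],s["force"])
pickle.dump(d,open("c1.pkl","wb"))
cv2.imwrite("pics/wa.png",cv2.resize(d[0]["image"],(800,600),interpolation=cv2.INTER_CUBIC))
cv2.imwrite("pics/wb.png",cv2.resize(d[1]["image"],(800,600),interpolation=cv2.INTER_CUBIC))
E
```

```text
[470.07402689  10.29585767 299.93698896] [3.14152944e+00 1.15031124e-04 4.93641623e-04] 2.85 [ 0.17371369  0.61566467 -0.60747076]
[529.4960127   39.71453337 300.38362344] [-3.14132232e+00 -5.37888774e-04 -8.84551297e-05] 3.575 [-0.0447969   0.48377455 -0.17539005]
```

View pics/wa.png

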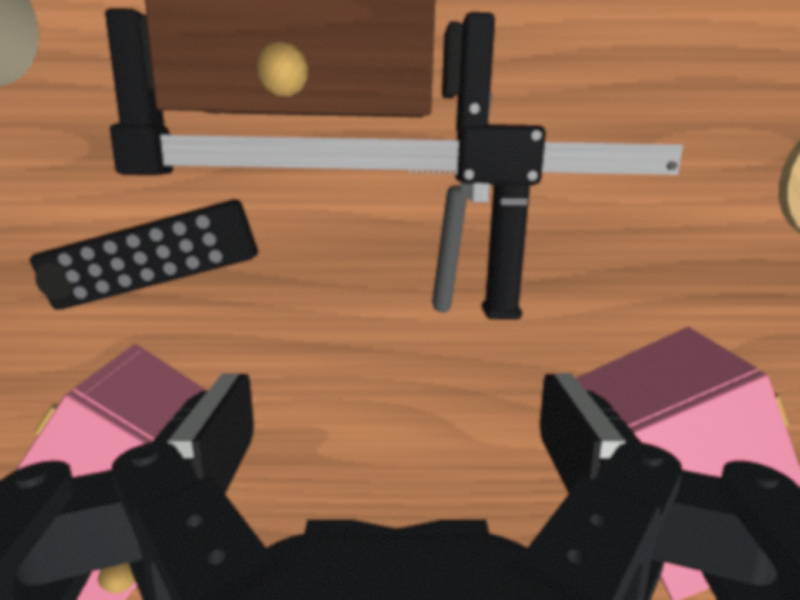

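View pics/wb.png

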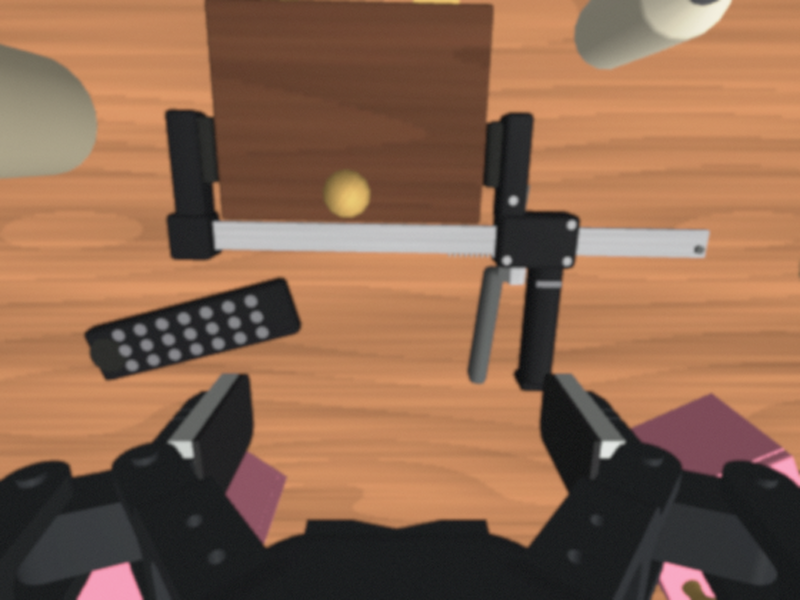

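Both wrist views (800-wide) show the scene clearly. The knob is at (283,69) and (347,193), the trigger end at (442,303) and (478,376), and the grip end at (502,308) and (535,378). The housing top-left corner is at (463,127) and (500,213).

```bash
cat >> h.py <<'E'
from scipy.spatial.transform import Rotation as Ro
W=pickle.load(open("c1.pkl","rb"))
def wproj(c,X):
    s=c["st"];R=Ro.from_euler("xyz",s["ee_rot"]).as_matrix();M=np.asarray(c["tool_from_camera"])
    p=M[:3,:3].T@(R.T@(X-s["tcp_pos"])-M[:3,3]);return np.array([c["fx"]*p[0]/p[2]+c["cx"],c["fy"]*p[1]/p[2]+c["cy"]])
def K(u,v):return np.array([(u+.5)*.7-.5,(v+.5)*.7-.5])
E
cat > m2.py <<'E'
from h import *
np.set_printoptions(precision=2,suppress=True)
P=dict(knob=((283,69),(347,193)),hole=((671,166),(699,249)),trig=((442,305),(478,378)),gripL=((487,308),(518,378)),gripR=((521,309),(548,379)),
 hL=((463,127),(500,213)),hR=((544,127),(578,216)),sc1=((474,108),(513,201)),sc2=((469,174),(507,260)),sc3=((532,175),(567,261)),sc4=((536,135),(571,225)),mp=((160,110),(221,218)),mm=((430,116),(480,222)))
Q={}
for k,(a,b) in P.items():
    r=least_squares(lambda X:np.r_[wproj(W[0],X)-K(*a),wproj(W[1],X)-K(*b)],[600,0,30]);print(k,r.x,np.sqrt(2*r.cost))
L=dict(knob=(-41,0,111.5),mm=(-59,-75,88),mp=(-59,75,88))
def f(p):
    o=[np.r_[wproj(W[0],T(p,L[k]))-K(*P[k][0]),wproj(W[1],T(p,L[k]))-K(*P[k][1])] for k in L]
    o+=[wproj(W[1],T(p,(55,75,88)))-K(207,0),wproj(W[1],T(p,(55,-75,88)))-K(493,5)]
    return np.concatenate(o)
r=least_squares(f,[620,64,0]);print("box",r.x,r.fun)
# clamp; housing top corners: image left=+x clamp, up=-y
L=dict(hL=(20,-21,30),hR=(-38,-21,30),gripL=(-8,118,27),gripR=(-32,118,27))
def f(p):return np.concatenate([np.r_[wproj(W[0],T(p,L[k]))-K(*P[k][0]),wproj(W[1],T(p,L[k]))-K(*P[k][1])] for k in L])
r=least_squares(f,[540,-60,1.57]);print("clamp",r.x,r.fun)
p=r.x
for n,l in dict(grasp=(-1.5,75,15),pad=(32,-60,15),jaw=(32+195,-60,15)).items():print(n,T(p,l))
for l in [(32,-82,29),(32,-38,29)]:print(wproj(W[1],T(p,l))/.7)
E
python3 m2.py
```

```text
knob [578.78  67.05 111.66] 0.057044661606758446
hole [ 530.31 -181.52   16.93] 0.49882658836205035
trig [430.68 -22.08  26.1 ] 0.02084270335901978
gripL [422.4  -58.47   8.62] 0.7824200070219695
gripR [419.69 -85.47   4.05] 1.9733829464647925
hL [556.38 -34.63  12.37] 0.07623363894685022
hR [555.78 -87.38  24.86] 0.22571637304542197
sc1 [567.1  -38.56  33.64] 0.09139744440969315
sc2 [525.41 -37.43  31.55] 0.0477768367504627
sc3 [524.78 -79.96  32.12] 0.0720952926570179
sc4 [550.45 -80.47  32.05] 0.2004471648477768
mp [562.06 145.01  79.56] 1.4141987252632349
mm [559.28  -7.56  82.78] 1.1894056018050274
box [619.34  66.17  -0.02] [ 0.29  0.71  0.16  0.6   1.4  -0.35  0.4   1.63 -2.32  0.06  0.74  1.17
 -2.13 -1.64  1.53 -1.05]
clamp [540.21 -48.82   1.56] [-3.26 -6.58 -1.59 -3.03  1.58 -5.7   2.24 -4.37 -0.5   5.84  1.55  7.36
 -1.76  5.43  2.08  6.92]
grasp [465.19 -49.3   15.  ]
pad [600.63 -17.63  15.  ]
jaw [603.27 177.35  15.  ]
[485.6  114.98]
[481.5  183.08]
```

```bash
cat > lid.py <<'E'
from workcell import *
from h import *
np.set_printoptions(precision=2,suppress=True)
# finger-tip depth when open, in tool frame
c=W[0];M=np.asarray(c["tool_from_camera"])
for px in [(248,377),(543,377)]:
    u,v=K(*px);d=M[:3,:3]@[(u-c["cx"])/c["fx"],(v-c["cy"])/c["fy"],1];k=(42.7*(1 if d[1]*1>0 else -1)-M[1,3])/d[1];print("tip",M[:3,3]+k*d)
R=Ro.from_euler("xyz",c["st"]["ee_rot"]).as_matrix();o=c["st"]["tcp_pos"]+R@M[:3,3]
for px,z in [((690,327),80),((765,373),80),((622,430),80),((580,380),0),((135,345),0),((70,392),80),((152,440),80),((205,385),0)]:
    u,v=K(*px);d=R@M[:3,:3]@[(u-c["cx"])/c["fx"],(v-c["cy"])/c["fy"],1];print("pink",px,o+d*(z-o[2])/d[2])
yaw=-.02;knob=np.array([579,66.7,111.5])
A=Rz(yaw);hinge=knob+A@[96,0,-31.5]
def pose(th,up=3):
    n=np.array([np.sin(th),0,np.cos(th)]);d=np.array([-np.cos(th),0,np.sin(th)])
    k=hinge+A@(96*d+31.5*n);p=.4*min(th/1.8,1);z=A@[-np.sin(p),0,-np.cos(p)]
    return k-(54+up)*z,[np.pi,p,yaw]
ths=np.r_[np.arange(.18,1.75,.18),1.8]
print([solve_ik(*pose(t)) is not None for t in ths])
p0,a0=pose(0)
command_gripper(50,25)
goto(p0+[0,0,60],a0);print("c",line_to(p0,vel=120,contact_N=6))
s=read_state();print(s["tcp_pos"],s["force"])
command_gripper(10,25);s=read_state();print("grip",s["opening"],s["finger_force"],s["force"],s["time"])
if s["opening"]>18:
    for t in ths:
        line_to(*pose(t)[:1],attitude=pose(t)[1],vel=90);s=read_state();print(round(t,2),s["opening"],s["force"],s["time"])
sd=capture("scene")["image"];import cv2;cv2.imwrite("pics/s1.png",cv2.resize(sd[150:290,180:360],None,fx=4,fy=4))
E
python3 lid.py
```

```text
tip [  9.94 -42.7   52.92]
tip [ 4.87 42.7  63.22]
pink (690, 327) [ 433.2  -174.38   80.  ]
pink (765, 373) [ 401.3  -228.65   80.  ]
pink (622, 430) [ 359.14 -140.85   80.  ]
pink (580, 380) [ 356.65 -141.67    0.  ]
pink (135, 345) [388.1  225.42   0.  ]
pink (70, 392) [387.61 227.2   80.  ]
pink (152, 440) [351.43 178.13  80.  ]
pink (205, 385) [352.05 172.15   0.  ]
[True, True, True, True, True, True, True, True, True, True]
c False
[579.49  66.77 169.77] [-0.18  0.68  0.59]
grip 22.51481504605927 24.21048920285557 [-2.22 -2.44  5.3 ] 5.5333
0.18 22.25117487476096 [-3.55 -0.38 -1.31] 5.9
0.36 22.61036444225541 [-6.38 -0.63  2.96] 6.2667
0.54 22.270661166953907 [-5.72 -0.87  3.8 ] 6.6333
0.72 22.604007458888496 [-6.18 -1.52  6.41] 7.0
0.9 22.449508242958597 [-3.64 -1.87  8.62] 7.375
1.08 22.50359847149144 [-2.32 -2.1   8.07] 7.75
1.26 22.414781084643863 [-0.11 -2.13  7.89] 8.125
1.44 22.176062967534484 [ 0.14 -0.94  6.85] 8.5
1.62 22.498152537008576 [2.73 1.13 5.7 ] 8.875
1.8 22.43572715551068 [2.5  2.62 4.88] 9.25
```

Grip held through the swing. Next I'll release the knob, back off and look.

```bash
python3 - <<'E'
from workcell import *
from h import *
import cv2
command_gripper(50,25);s=read_state();print(s["force"],s["time"])
z=Ro.from_euler("xyz",s["ee_rot"]).as_matrix()[:,2]
line_to(s["tcp_pos"]-80*z,vel=150)
goto([470,10,300],[np.pi,0,0]);sleep(.3)
d={};s=read_state();c=capture("wrist");c["st"]=s;pickle.dump({0:c},open("c2.pkl","wb"));print(s["tcp_pos"],s["time"])
a=cv2.resize(c["image"][:240],(800,343),interpolation=cv2.INTER_CUBIC)
b=cv2.resize(capture("side")["image"][150:290,180:400],(393,250));e=cv2.resize(capture("scene")["image"][150:290,180:400],(393,250))
o=np.zeros((600,800,3),np.uint8);o[:343]=a;o[345:595,:393]=b;o[345:595,400:793]=e
cv2.imwrite("pics/after_lid.png",o)
E
```

```text
[ 0.51939758  0.18803832 -0.44510413] 9.6833
[470.64748904  10.20229959 299.46047734] 11.8
```

View pics/after_lid.png

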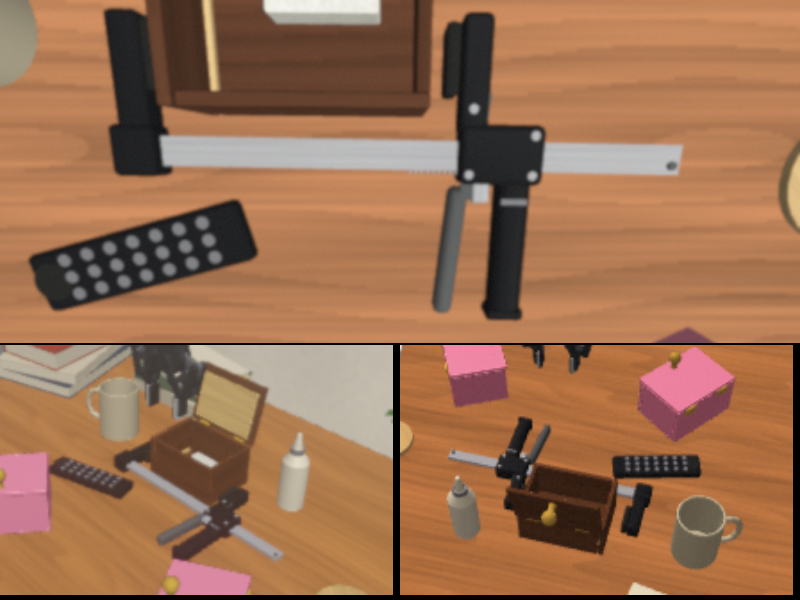

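The lid rests open, and the box, clamp and bystanders look unmoved: grip end (502,310), trigger end (442,305) and bar hole (671,166) are all unchanged. Next I'll pump the trigger.

```bash
cat > pump.py <<'E'
from workcell import *
from h import *
import cv2,sys
np.set_printoptions(precision=1,suppress=True)
n=int(sys.argv[1])
if len(sys.argv)>2:
    command_gripper(85,20);a=[np.pi,0,-.02]
    goto([461,-52,150],a);print("contact",line_to([461,-52,73],vel=100,contact_N=8));print(read_state()["tcp_pos"])
for i in range(n):
    command_gripper(36,20);sleep(.25);s=read_state();print(i,s["opening"],s["finger_force"],s["force"],s["time"])
    if s["opening"]>44 or s["opening"]<38:break
    command_gripper(85,20);sleep(.15);s=read_state();print("  out",s["opening"],s["force"])
b=cv2.resize(capture("side")["image"][170:275,225:365],(800,600),interpolation=cv2.INTER_CUBIC)
e=cv2.resize(capture("scene")["image"][185:275,200:335],(800,533),interpolation=cv2.INTER_CUBIC)
w=capture("wrist")["image"]
o=np.zeros((600,800,3),np.uint8);o[:300,:400]=b[::2,::2];o[:266,400:]=e[:532:2,::2];o[300:,200:600]=cv2.resize(w,(400,300))
cv2.imwrite(f"pics/pump_{s['time']:.1f}.png",o);print(f"pics/pump_{s['time']:.1f}.png")
E
python3 pump.py 2 go
```

```text
contact False
[461.5 -51.8  73.6]
0 40.898833562572406 18.589739060844295 [-3.6 -9.7 12.2] 14.725
  out 84.96291018449631 [-0.2  0.1  0.7]
1 40.547976401533155 19.109796556876972 [-1.2 -2.9  8.4] 16.1417
  out 84.96457387079057 [-0.4  1.2 -1. ]
pics/pump_16.8.png
```

View pics/pump_16.8.png

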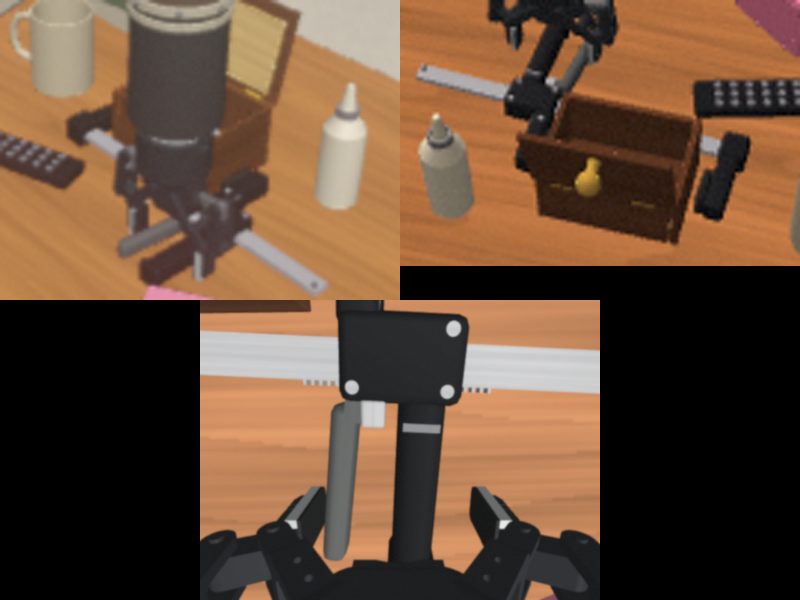

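The strokes work. The clamp sits between the fingers, with the trigger at (340,480) clear of the left finger, and teeth now show to the right of the housing at (480,390). I'll continue until it stops part way.

```bash
python3 pump.py 8
```

```text
0 40.62698848580947 19.13498497917317 [ 0.1 -1.3  9.5] 17.7083
  out 84.93730167158546 [-0.7  0.6 -1.3]
1 40.749130249160324 19.395154109224677 [-1.3  1.6  8.7] 19.1167
  out 85.3303167518353 [ 0.5  0.1 -0.4]
2 48.99358827864599 19.252384901046753 [ 0.2 -0.3  9.2] 20.525
pics/pump_20.5.png
```

View pics/pump_20.5.png

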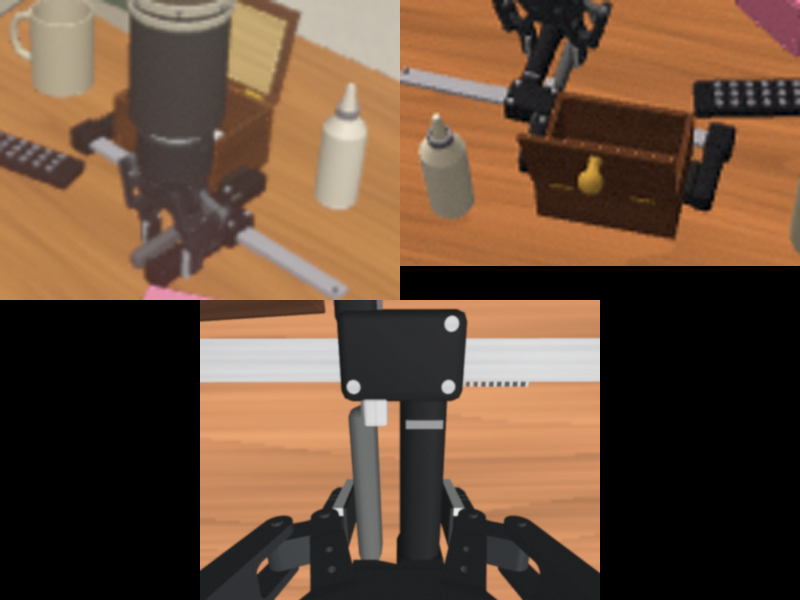

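```bash
python3 - <<'E'
from workcell import *
import cv2,numpy as np
e=capture("scene")["image"][205:270,235:325];w=capture("wrist")["image"][:70,80:320]
o=np.zeros((600,800,3),np.uint8);o[:398,:551]=cv2.resize(e,(551,398),interpolation=cv2.INTER_CUBIC);o[400:595,:669]=cv2.resize(w,(669,195),interpolation=cv2.INTER_CUBIC)
cv2.imwrite("pics/fin.png",o);s=read_state();print(s["opening"],s["finger_force"],s["force"],s["time"])
E
```

```text
49.03234378295827 19.25636887550354 [ 0.25620484 -0.52631639  9.20352954] 20.775
```

View pics/fin.png

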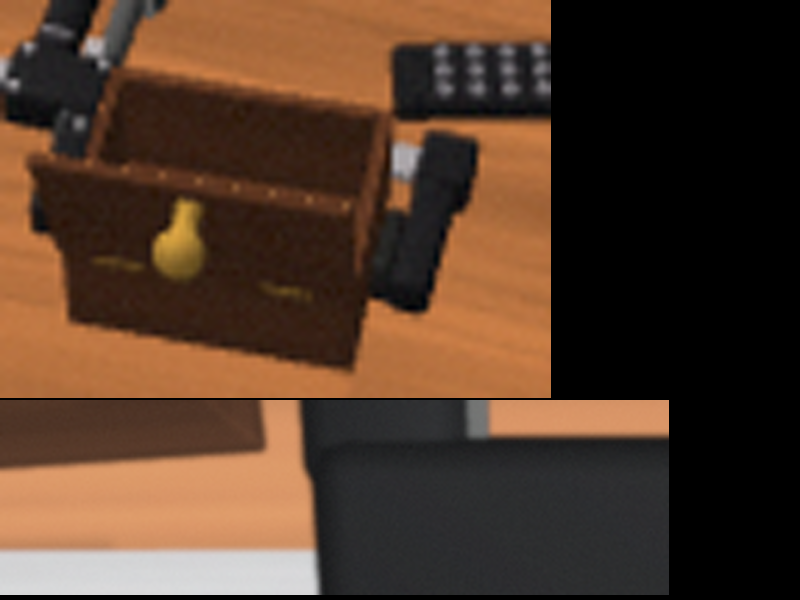

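```bash
python3 - <<'E'
from workcell import *
from h import *
import cv2
c=W[1];M=np.asarray(c["tool_from_camera"]);s=c["st"];R=Ro.from_euler("xyz",s["ee_rot"]).as_matrix();o=s["tcp_pos"]+R@M[:3,3]
def bp(c,px,z):
    s=c["st"];R=Ro.from_euler("xyz",s["ee_rot"]).as_matrix();o=s["tcp_pos"]+R@M[:3,3]
    d=R@M[:3,:3]@[(px[0]-c["cx"])/c["fx"],(px[1]-c["cy"])/c["fy"],1];return o+d*(z-o[2])/d[2]
for v in (140,165):
    row=c["image"][int(v*.7)].mean(1).astype(int);print(v,"L",list(row[135:160]),"R",list(row[330:352]))
for z in (15,29):print(z,bp(c,K(217,150),z),bp(c,K(485,150),z))
s=read_state();c=capture("wrist");c["st"]=s;im=c["image"];print(s["ee_rot"],s["tcp_pos"])
for u in range(85,175,10):
    col=im[:75,u].astype(int);r=col[:,2];g=np.diff(r);print(u,"box",int(np.argmax(g[:40]))," bar",40+int(np.argmax(np.diff(col[40:,0]))),end=" ; ")
print()
p=[bp(c,(u,np.argmax(np.diff(im[:40,u,2].astype(int)))+.5),0) for u in (85,100,120,140,160,170)];print(np.array(p))
old=cv2.imread("pics/pump_16.8.png")[300:,200:600]
print([int(np.argmax(np.diff(old[:30,u,2].astype(int)))) for u in range(5,110,8)])
E
```

```text
140 L [np.int64(38), np.int64(36), np.int64(35), np.int64(34), np.int64(35), np.int64(40), np.int64(41), np.int64(44), np.int64(45), np.int64(45), np.int64(47), np.int64(45), np.int64(45), np.int64(39), np.int64(37), np.int64(41), np.int64(56), np.int64(70), np.int64(72), np.int64(75), np.int64(75), np.int64(75), np.int64(75), np.int64(76), np.int64(75)] R [np.int64(74), np.int64(75), np.int64(75), np.int64(73), np.int64(75), np.int64(73), np.int64(74), np.int64(74), np.int64(70), np.int64(60), np.int64(42), np.int64(30), np.int64(32), np.int64(35), np.int64(40), np.int64(43), np.int64(44), np.int64(44), np.int64(43), np.int64(43), np.int64(38), np.int64(32)]
165 L [np.int64(38), np.int64(39), np.int64(37), np.int64(39), np.int64(35), np.int64(33), np.int64(36), np.int64(41), np.int64(43), np.int64(44), np.int64(44), np.int64(44), np.int64(44), np.int64(43), np.int64(42), np.int64(38), np.int64(37), np.int64(50), np.int64(64), np.int64(72), np.int64(75), np.int64(75), np.int64(74), np.int64(75), np.int64(73)] R [np.int64(74), np.int64(75), np.int64(75), np.int64(74), np.int64(74), np
[... 348 characters left out ...]
63  29.        ] [600.55396012 -18.49707851  29.        ]
[ 3.14150621e+00 -2.59473436e-03 -1.75043012e-02] [462.28186409 -51.91783267  74.03981543]
85 box 24  bar 53 ; 95 box 23  bar 53 ; 105 box 22  bar 53 ; 115 box 22  bar 53 ; 125 box 21  bar 53 ; 135 box 20  bar 53 ; 145 box 20  bar 53 ; 155 box 19  bar 53 ; 165 box 18  bar 53 ; 
[[ 5.63911951e+02  2.14657883e+01  0.00000000e+00]
 [ 5.64152749e+02  1.56575729e+01  0.00000000e+00]
 [ 5.64702707e+02  7.89309277e+00  0.00000000e+00]
 [ 5.64907706e+02  1.95923875e-01  0.00000000e+00]
 [ 5.65112403e+02 -7.48990370e+00  0.00000000e+00]
 [ 5.65386072e+02 -1.13466199e+01  0.00000000e+00]]
[12, 12, 12, 12, 12, 12, 12, 12, 12, 11, 11, 11, 11, 11]
```

The jaws have stopped the trigger at 49, but the box edge (yaw about +0.045) is about 0.06 rad skew to the clamp, which the fingers hold at −0.018. I'll ease the trigger, turn the clamp to match about the box centre, and squeeze again.

```bash
cat > align.py <<'E'
from workcell import *
from h import *
import sys
np.set_printoptions(precision=3,suppress=True)
def measure():
    s=read_state();c=capture("wrist");im=c["image"];M=np.asarray(c["tool_from_camera"]);R=Ro.from_euler("xyz",s["ee_rot"]).as_matrix();o=s["tcp_pos"]+R@M[:3,3]
    def bp(px,z):
        d=R@M[:3,:3]@[(px[0]-c["cx"])/c["fx"],(px[1]-c["cy"])/c["fy"],1];return o+d*(z-o[2])/d[2]
    us=np.arange(20,172,4)
    def yaw(f,z):
        p=np.array([bp((u,f(u)+.5),z) for u in us]);k=np.polyfit(p[:,1],p[:,0],1);r=p[:,0]-np.polyval(k,p[:,1]);k=np.polyfit(p[abs(r)<1.5][:,1],p[abs(r)<1.5][:,0],1);return -np.arctan(k[0]),np.polyval(k,0)
    print("box yaw,x@y0",yaw(lambda u:np.argmax(np.diff(im[:40,u,2].astype(int))),0),"bar",yaw(lambda u:40+np.argmax(np.diff(im[40:80,u,0].astype(int))),18),"open",s["opening"],s["finger_force"],s["force"],s["time"])
if __name__=="__main__":
    measure()
    s=read_state();dy=.06
    command_gripper(56,20);measure()
    line_to(s["tcp_pos"]+[1,-158*dy,-.5],attitude=[np.pi,0,-.0175+dy],vel=30);measure()
    command_gripper(36,20);sleep(.4);measure()
E
python3 align.py
```

```text
box yaw,x@y0 (np.float64(0.04123199556865858), np.float64(564.935447612124)) bar (np.float64(-0.018104666266656463), np.float64(550.7566090369384)) open 49.1911582762268 19.255512356758118 [-0.615 -1.473  8.611] 20.825
box yaw,x@y0 (np.float64(0.04215670038719737), np.float64(565.0156692893065)) bar (np.float64(-0.017574026933166658), np.float64(550.7780597777336)) open 55.860975273544994 2.102983519434929 [2.212 4.367 1.399] 21.1167
box yaw,x@y0 (np.float64(0.08966325021431587), np.float64(564.4153411062589)) bar (np.float64(0.030599226900261102), np.float64(550.4507967718854)) open 56.01572718256426 2.2677701711654663 [ 2.671  4.388 -0.236] 21.6417
box yaw,x@y0 (np.float64(0.09002906773625574), np.float64(564.3486749642442)) bar (np.float64(0.03492195430168457), np.float64(550.4606057473725)) open 48.852330055748254 19.524670243263245 [ 2.244 -2.337  6.604] 22.3833
```

```bash
cat > up.py <<'E'
from workcell import *
from h import *
import cv2
np.set_printoptions(precision=3,suppress=True)
def edges(c,name):
    im=cv2.GaussianBlur(c["image"],(3,3),0).astype(int);s=c["st"];M=np.asarray(c["tool_from_camera"]);R=Ro.from_euler("xyz",s["ee_rot"]).as_matrix();o=s["tcp_pos"]+R@M[:3,3]
    def bp(px,z):
        d=R@M[:3,:3]@[(px[0]-c["cx"])/c["fx"],(px[1]-c["cy"])/c["fy"],1];return o+d*(z-o[2])/d[2]
    us=np.arange(135,285,3);a=[];b=[]
    for u in us:
        blue=im[:,u,0];t=60+int(np.argmax(np.diff(blue[60:130])))   # table->bar upper edge
        red=im[:,u,2];e=t-30+int(np.argmax(np.diff(red[t-30:t-3])))  # box->table edge
        a.append(bp((u,t+.5),18)[:2]);b.append(bp((u,e+.5),0)[:2])
    for n,p in (("bar",a),("boxbottom",b)):
        p=np.array(p);m=np.ones(len(p),bool)
        for _ in range(4):k=np.polyfit(p[m,1],p[m,0],1);r=p[:,0]-np.polyval(k,p[:,1]);m=abs(r)<max(1,1.5*np.median(abs(r)))
        print(name,n,"yaw",-np.arctan(k[0]),"x@0",k[1],"n",m.sum(),"med",np.median(abs(r)))
if __name__=="__main__":
    edges(pickle.load(open("c2.pkl","rb"))[0],"before")
    command_gripper(85,20);sleep(.2);s=read_state();print(s["opening"],s["force"])
    line_to(s["tcp_pos"]+[0,0,80],vel=150);goto([470,10,300],[np.pi,0,0]);sleep(.3)
    s=read_state();c=capture("wrist");c["st"]=s;pickle.dump({0:c},open("c3.pkl","wb"));edges(c,"now");print(s["time"])
    cv2.imwrite("pics/w3.png",c["image"])
E
python3 up.py
```

```text
before bar yaw -0.01842457013996755 x@0 548.2320279256386 n 50 med 0.2386961304867441
before boxbottom yaw -0.009338432432722702 x@0 564.457987079827 n 47 med 0.3225357481379092
85.0796398428095 [ 0.648 -0.427 -0.07 ]
now bar yaw 0.0348374438040714 x@0 550.540884364481 n 47 med 0.25499256159787365
now boxbottom yaw 0.0900100645911567 x@0 564.2474683157435 n 43 med 0.2986358367789421
24.7583
```

The edges confirm it: box-to-bar skew was 0.01 before and is 0.055 now. The ratchet is let out, so I'll nudge the box square by pushing its front face near the +y end with closed fingers, then re-measure.

```bash
cat > nudge.py <<'E'
from workcell import *
from h import *
from up import edges
import sys
np.set_printoptions(precision=3,suppress=True)
d=float(sys.argv[1]);y=float(sys.argv[2])
command_gripper(0,20);goto([515,y,200],[np.pi,0,.03]);line_to([515,y,120],vel=150)
hit=line_to([552,y,120],vel=25,contact_N=3.0);s=read_state();print(hit,s["tcp_pos"],s["force"])
if hit:
    line_to([s["tcp_pos"][0]+d,y,120],vel=15);s=read_state();print(s["tcp_pos"],s["force"])
line_to([515,y,120],vel=100);line_to([515,y,200],vel=150);goto([470,10,300],[np.pi,0,0]);command_gripper(85,20);sleep(.2)
s=read_state();c=capture("wrist");c["st"]=s;edges(c,"now");print(s["time"])
E
python3 nudge.py 4 115
```

```text
True [542.867 114.89  119.427] [-0.327  0.145 -0.109]
[546.049 114.939 119.453] [-4.873  2.444 -1.376]
now bar yaw 0.034163247303248184 x@0 550.5494828523391 n 47 med 0.25762425336807837
now boxbottom yaw 0.07156525592437046 x@0 565.3024208365661 n 43 med 0.2976630932972739
31.2083
```

```bash
python3 nudge.py 6.6 115
```

```text
True [545.871 114.857 119.441] [ 0.122  0.078 -0.248]
[551.515 114.986 119.371] [-3.267  3.057 -0.659]
now bar yaw 0.03390593073207406 x@0 550.5607992836864 n 47 med 0.25602781450851353
now boxbottom yaw 0.04128308735803897 x@0 566.9915667751242 n 43 med 0.2927002620153303
37.9667
```

```bash
python3 - <<'E'
from workcell import *
from h import *
from align import measure
a=[np.pi,0,.036]
goto([463,-58.5,140],a);print(line_to([463,-58.5,73],vel=110,contact_N=8))
measure();command_gripper(36,20);sleep(.4);measure()
E
```

```text
False
box yaw,x@y0 (np.float64(0.04448463955668706), np.float64(567.2577579219268)) bar (np.float64(0.035891841329826916), np.float64(550.3827054677317)) open 84.85627771341144 0.0 [0.457 0.258 0.278] 39.5083
box yaw,x@y0 (np.float64(0.042196188812530365), np.float64(567.2078196209774)) bar (np.float64(0.014880815194595732), np.float64(551.4454972050308)) open 47.611431632702725 18.320657908916473 [ -1.022 -11.62   14.508] 40.4417
```

```bash
python3 - <<'E'
from workcell import *
from h import *
from align import measure
command_gripper(85,20);sleep(.15);measure()
line_to([463,-62,73],attitude=[np.pi,0,.044],vel=40)
command_gripper(36,20);sleep(.4);measure()
E
```

```text
box yaw,x@y0 (np.float64(0.040500188449849664), np.float64(567.225295680897)) bar (np.float64(0.012527103830951927), np.float64(551.4145998505838)) open 84.71477183187828 0.0 [0.422 0.532 0.211] 41.1
box yaw,x@y0 (np.float64(0.07292731694131192), np.float64(567.5427673626895)) bar (np.float64(0.040658018845974156), np.float64(551.7151897467387)) open 54.75028109535196 18.806007206439972 [ 0.908 -3.236  9.688] 42.2917
```

```bash
python3 - <<'E'
from workcell import *
from h import *
from align import measure
command_gripper(85,20);sleep(.1);s=read_state();p=s["tcp_pos"]
line_to(p+[0,0,60],vel=200);y=115
goto([520,y,150],[np.pi,0,.05]);command_gripper(0,20);line_to([535,y,120],vel=100)
hit=line_to([556,y,120],vel=25,contact_N=3.0);s=read_state();print(hit,s["tcp_pos"])
if hit:line_to([s["tcp_pos"][0]+5,y,120],vel=15);print(read_state()["force"],read_state()["tcp_pos"])
line_to([520,y,150],vel=150);command_gripper(85,20)
goto([463,-62.5,130],[np.pi,0,.041]);print(line_to([463,-62.5,73],vel=130,contact_N=8));measure()
E
```

```text
True [548.223 114.968 119.831]
[-4.966  3.809  0.694] [552.118 114.973 119.486]
False
box yaw,x@y0 (np.float64(0.0503919010120854), np.float64(568.5446879685318)) bar (np.float64(0.04335340839542353), np.float64(551.6765725602556)) open 84.83944969223643 0.0 [1.001 0.055 1.345] 49.025
```

Skew is 0.007, the same as at the start. Next is the final squeeze.

```bash
python3 - <<'E'
from workcell import *
from align import measure
command_gripper(36,20);sleep(.4);measure()
E
```

```text
box yaw,x@y0 (np.float64(0.050325236609068034), np.float64(568.5442954852148)) bar (np.float64(0.049261777600742025), np.float64(551.752820568165)) open 53.15389397492178 18.798495680093765 [-1.449 -7.524 11.499] 50.0333
```

```bash
python3 - <<'E'
from workcell import *
s=read_state();print(s["opening"],s["finger_force"],s["time"]);print(job_done())
E
```

```text
53.424890466412016 18.79934325814247 50.0833
the job is handed in; nothing more can be done
None
```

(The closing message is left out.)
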